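# Snap a hand greaser onto a tilted grease nipple and hold it down

### The arm

A 6-joint arm with a two-finger parallel gripper is mounted at the origin on a cart in front of the work surface, level with it; the furniture and walls round the work are solid. World frame = base frame: x ahead of the robot, y to its left, z up, the work surface at z = 0. Lengths are in m, angles in rad, forces in N, time in s.
With the tool pointing down it reaches from about 0.35 to 0.725 m from the base axis. Payload 4.3 kg.
Tool frame: the origin (TCP) lies on the centre line of the jaws, within the pads' length; the fingertips stand r.tcp_to_tips ahead of it and the grasp point (between the pads) lies 11 mm behind it (r.tcp_to_tips is the distance from the TCP to the fingertips, in m); x points along the fingers, y is the direction in which the jaws open and shut, and the axes are right-handed (so a half turn about x gives the same grasp; the last joint's range is limited). The gripper opens to 85 mm and grips with 20 to 120 N. Pads are 22 mm wide; open, the fingers measure 114 mm over their backs; the gripper's body (76 mm by 85 mm) begins 54 mm behind the grasp point. The pads swing forward as they close: fully open they stand 13 mm farther back than shut.
Start: joints at [-1.293, 0.377, 0.081, 1.274, 0, 1.46], TCP at [0.217, -0.532, 0.239] pointing down, gripper open.
Joint ranges: [-2.72, 2.72], [-0.84, 1.66], [-1.02, 1.22], [-1.77, 2.12], [-1.37, 1.28], [-3.14, 3.14]. Speed limits (rad/s): [2.57, 2.57, 3.14, 3.14, 3.14, 3.14].

### API

Orientations are given as a unit quaternion [x, y, z, w].
In Python, from cell import r gives the robot as it stands. The module is installed in compiled form; this text tells all that it offers.
- The arm moves only by the tool drive_tool, never from a script. Its argument "commands" is a list that holds one entry, the list of rows, each a list of 7 numbers: the shift along the tool's x, y, z in cm, then the turn, a rotation vector about the tool's x, y, z in degrees, then the opening, from 0 (shut) to 1 (fully open). A call has 1 to 12 rows; each row shifts and turns the commanded pose from where the row before left it, along the tool's axes as they then stand; what a row does not reach is not made up. A row lasts 1/8 s, in which the tool goes at most 62.5 mm and 10.7 degrees, less where a joint would pass 70% of its speed; a pose out of reach is approached as far as the arm can. A call is refused whole if a number of a shift passes 6.25 or a number of a turn 10.7, either way. A call with a gripper value outside its range is refused whole. The fingers move at their own pace and stop on an object; "newtons" is the grip in N (left out, the last holds). Time passes only in rows, so rows that do not move let the fingers close. It gives the time, the measured TCP pose, the force and the opening at its end, in the units of the state.
- r.get_obs(): the state, without advancing time (a new reading comes with each control period).
- r.read_camera(name): name is "side" or "top"; returns a dict with "pixels" (400x640x3 uint8, blue, green, red), "z_map" (400x640 float32, m along the optical axis (not along the pixel's ray), 0 where there is no reading), "mtx" (3x3 intrinsics, pixels), "cam_to_world" (4x4, takes a point from camera to world coordinates). Camera axes: x right, y down, z forward; pixel columns grow to the right and rows downward; lengths in m; the calibration is good to about 2 mm. A picture is of the moment at which its call begins.
- r.job_done(): hands the job in, once; it reports no verdict.
The state is a dict: "time_s": time; "joint_positions": joint angles; "qvel": joint speeds; "joint_efforts": joint torques, N m; "eef_pos": TCP position; "ee_rot": TCP orientation; "contact_force": force on the tool from outside, world axes, zero at the start; "torque": the same for the moment, N m; "grip_width": finger opening in m.
Only numpy, scipy, OpenCV 4.12 (cv2) and the standard library are available. Lean on these libraries where they do the work, as an engineer would, in place of code of your own. Each camera call takes 0.05 s, during which the arm holds its last target.

### The job

Grease the guide carriage: lift the push-type hand greaser from the bench and press its flared mouth squarely, in line with the tilted grease nipple, over the nipple's head until it snaps on. Keep pushing until the mouth comes down to the round collar at the nipple's foot, and finish still gripping the greaser and holding it down there against its spring; do not let go. Leave the jar, the bottle and the screwdriver undisturbed.

Things in the scene. Friction and masses are not known exactly. Their poses are not given: they have to be found in the camera images.
- greaser_grip (a point): Push-type hand greaser: loose round bare-metal tool, 0.22 kg, 111 mm tall, standing on its flared mouth. To grip: the smooth 34 mm barrel, 50 to 105 mm above the mouth, with two thin black bands; below it a 27 mm neck with three snap balls. This point: on the axis, 85 mm above the mouth rim, 26 mm below the top; z axis from mouth to top. Any turn about the axis serves.
- greaser_mouth (a point): Centre of the greaser's open mouth, in the rim's plane; z axis up the barrel. Mouth 38 mm outside, 30 mm inside, narrowing to a 19 mm bore 14 mm in. The three spring balls sit 20 mm in; the sprung seal's face 30 mm in.
- seal (a joint): Sprung seal in the greaser, m: 0 when nothing is in the mouth, about 0.009 when the mouth meets the collar. Before it the balls ride over the nipple's head (about 5 to 8 N along the axis) and snap in behind it when the tip is 33 mm inside the rim (seal about 0.0025). The spring pushes back with 4 N at 0, 6 N at 0.0025 and 11 N at 0.009; let go, the greaser springs back by about 10 mm.
- nipple: Fixed bare steel grease nipple on the carriage of a short linear guide, leaning 25 degrees towards the robot, give or take its yaw. Origin: centre of the top face of its collar, a dark 42 mm disc; z axis out along the nipple. Above the collar: foot 14 mm wide to 12 mm, stem 8 mm wide, head 16 mm wide at 31 to 33 mm, tapering to a 9 mm flat tip at 40 mm. Carriage 98x64x42 mm.
- nipple_tip (a point): The centre of the nipple's flat tip, 40 mm along its axis from the collar; axes as for the nipple.
- nipple_base (a point): The centre of the collar's top face; axes as for the nipple.
- sample_jar: White screw-cap jar, 36 mm diameter and 69 mm high, standing loose beside the greaser; origin at the centre of its underside. Not to be disturbed.
- solvent_bottle: Brown bottle with black cap, 46 mm diameter and 96 mm high, standing loose beside the greaser; origin at the centre of its underside. Not to be disturbed.
- screwdriver: Screwdriver, 165 mm long and 22 mm thick, lying loose farther back; origin at the centre of its underside. Not to be disturbed.
Mind the look-alikes: they are no part of the job. Of the things that look like the part that bears greaser_grip, take the one that is farthest to the robot's right at the start.

How it is judged:
On the way, in this order (a step that is already met when the one before it is completed fails the run):
1. the greaser is lifted off the bench in the fingers (contact force between the fingers and greaser above 2 N and height (world z) of greaser_mouth above 0.03 m and z of nipple_tip in the frame of greaser_mouth below 0 m), for 0.2 s.
2. the greaser has snapped squarely over the nipple's head (angle between the z axis of nipple and the z axis of greaser_grip, either way round below 0.12 rad and z of nipple_tip in the frame of greaser_mouth above 0.033 m and value of joint seal above 0.002 m), for 0.1 s.
At the end, for the whole second after the job is handed in: The greaser is on the nipple, its axis within 7 degrees of the nipple's and the centre of its mouth within 4.5 mm of the centre of the collar face; its sprung seal is pushed in by more than 5.5 mm; it is still in the fingers (more than 2 N) and at rest (contact force between the fingers and greaser above 2 N and angle between the z axis of nipple and the z axis of greaser_grip, either way round below 0.12 rad and distance between greaser_mouth and nipple_base below 0.0045 m and value of joint seal above 0.0055 m and linear speed of greaser below 0.02 m/s); the arm keeps its last pose, push and grip.
It fails at once if the jar, the bottle or the screwdriver is disturbed (moved more than 30 mm) (distance of any of sample_jar, solvent_bottle, screwdriver from where it was at the start of the episode above 0.03 m).
It also fails if it takes over 38 s, if anything falls off the work surface, if the arm or the gripper's body presses on something with over 40 N, if the wrist force passes 120 N, or if a joint passes its speed limit or range.

## Working session

There is one attempt and no reset: what is moved stays moved. The work goes in short steps, Python scripts to look and compute and a tool call to move; the robot and the scene stay as the last step left them, time stands still between calls to the robot, and variables do not carry over. Pictures are saved under pics/ and viewed, and the job is handed in when it is done.

Besides the shell and the picture viewer there is one more tool, called after "Request:" as name(argument=value, ...) on one line, values as JSON. drive_tool: Moves the arm, as the interface text tells. Its arguments: {"type":"object","properties":{"commands":{"type":"array","items":{"type":"array","items":{"type":"array","items":{"type":"number"}}}},"newtons":{"type":"number"}},"required":["commands"]}

```bash
mkdir -p pics; cat > h.py <<'E'
import numpy as np,cv2
from cell import r
def shot(n,tag):
    c=r.read_camera(n); np.savez(f'{tag}.npz',**c); cv2.imwrite(f'pics/{tag}.png',c['pixels']); return c
E
python3 - <<'E'
from h import *
print(r.tcp_to_tips); o=r.get_obs(); print({k:np.round(v,4) for k,v in o.items()})
for n in('side','top'):
    c=shot(n,n+'0'); print(n,c['mtx'],c['cam_to_world'].round(3))
E
```

```text
0.008
{'time_s': np.float64(0.0), 'joint_positions': array([-1.2933,  0.3781,  0.0796,  1.2744, -0.    ,  1.4605]), 'qvel': array([-0.0003, -0.0016,  0.0008,  0.0004,  0.0014,  0.0006]), 'joint_efforts': array([ 4.00000e-04, -4.63602e+01,  2.69876e+01,  2.08000e-02,
       -2.00000e-04,  0.00000e+00]), 'eef_pos': array([ 0.2172, -0.5317,  0.2383]), 'ee_rot': array([-0.6938, -0.137 ,  0.6939, -0.1355]), 'contact_force': array([ 1.1478, -0.2595,  0.2189]), 'torque': array([-0.0151,  0.0082,  0.0021]), 'grip_width': np.float64(0.0855)}
side [[430.39374174   0.         317.86632489]
 [  0.         430.39374174 193.22632359]
 [  0.           0.           1.        ]] [[ 1.    -0.013 -0.011  0.566]
 [-0.    -0.678  0.735 -0.753]
 [-0.017 -0.735 -0.678  0.718]
 [ 0.     0.     0.     1.   ]]
top [[473.25720016   0.         315.22158541]
 [  0.         473.25720016 205.2338105 ]
 [  0.           0.           1.        ]] [[-0.018 -0.989  0.148  0.422]
 [-1.     0.017 -0.009 -0.077]
 [ 0.006 -0.148 -0.989  1.111]
 [ 0.     0.     0.     1.   ]]
```

View pics/side0.png

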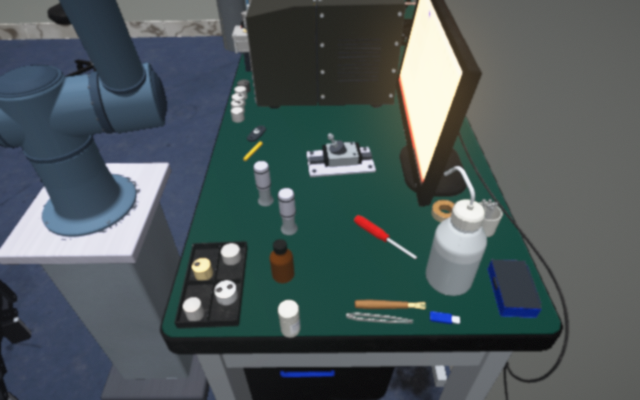

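View pics/top0.png

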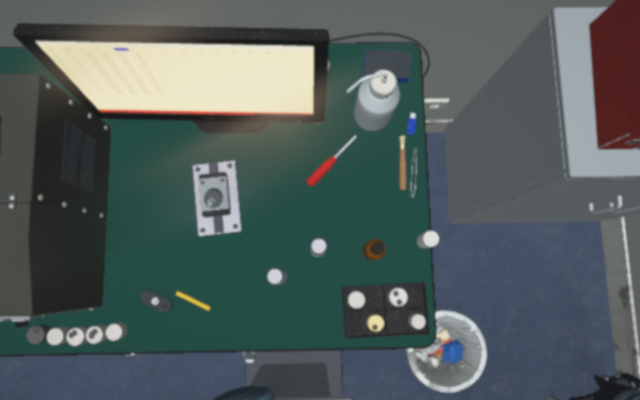

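```bash
python3 - <<'E'
from h import *
s=cv2.imread('pics/side0.png');t=cv2.imread('pics/top0.png')
a=cv2.resize(s[120:350,230:390],None,fx=2.5,fy=2.5,interpolation=2); b=cv2.resize(t[140:300,180:340],None,fx=2.5,fy=2.5,interpolation=2)
m=np.zeros((575,800,3),np.uint8); m[:a.shape[0],:400]=a; m[:400,400:]=b
cv2.imwrite('pics/crop0.png',m)
for n in('side','top'):
    c=np.load(n+'0.npz'); z=c['z_map'];K=c['mtx'];T=c['cam_to_world']
    for p in ([(288,193),(288,210),(263,168),(288,310),(338,148),(333,137),(370,228),(281,262)] if n=='side' else [(318,246),(275,276),(375,249),(428,240),(213,198),(321,178),(213,190)]):
        d=np.median(z[p[1]-1:p[1]+2,p[0]-1:p[0]+2]); q=T[:3,:3]@(np.linalg.inv(K)@[p[0],p[1],1]*d)+T[:3,3]
        print(n,p,q.round(4),round(float(d),3))
E
```

```text
side (288, 193) [ 0.4936 -0.0908  0.1095] 0.9
side (288, 210) [ 0.4922 -0.1069  0.0755] 0.911
side (263, 168) [ 0.4335 -0.0078  0.11  ] 0.961
side (288, 310) [ 0.5037 -0.3436  0.0679] 0.742
side (338, 148) [0.6066 0.1319 0.0583] 1.097
side (333, 137) [0.5976 0.2605 0.0015] 1.23
side (370, 228) [ 0.6691 -0.1094  0.0189] 0.946
side (281, 262) [ 0.4846 -0.2359  0.0637] 0.824
top (318, 246) [ 0.4847 -0.0907  0.1122] 0.997
top (275, 276) [4.238e-01 2.000e-04 1.117e-01] 0.988
top (375, 249) [ 0.4771 -0.2126  0.0973] 1.012
top (428, 240) [ 0.4964 -0.3343  0.068 ] 1.045
top (213, 198) [0.5987 0.1413 0.0663] 1.057
top (321, 178) [ 0.6533 -0.1023  0.0037] 1.129
top (213, 190) [0.6178 0.1427 0.0608] 1.065
```

View pics/crop0.png

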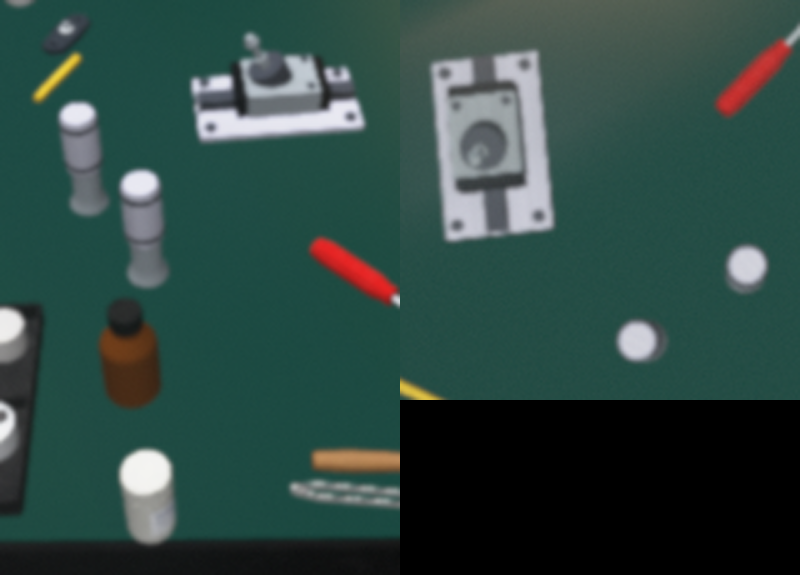

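```bash
cat >> h.py <<'E'
def load(tag):
    return dict(np.load(tag+'.npz'))
def ray(c,u,v):
    T=c['cam_to_world']; d=T[:3,:3]@np.linalg.inv(c['mtx'])@np.array([u,v,1.]); return T[:3,3],d
def onz(c,u,v,z):
    o,d=ray(c,u,v); return o+d*(z-o[2])/d[2]
def proj(c,p):
    T=c['cam_to_world']; q=T[:3,:3].T@(np.asarray(p)-T[:3,3]); q=c['mtx']@q; return q[:2]/q[2]
def tri(c1,p1,c2,p2):
    o1,d1=ray(c1,*p1);o2,d2=ray(c2,*p2); d1/=np.linalg.norm(d1); d2/=np.linalg.norm(d2)
    s,t=np.linalg.lstsq(np.c_[d1,-d2],o2-o1,rcond=None)[0]; a=o1+s*d1;b=o2+t*d2
    return (a+b)/2,np.linalg.norm(a-b)
E
python3 - <<'E'
from h import *
from scipy.spatial.transform import Rotation as R
print(R.from_quat(r.get_obs()['ee_rot']).as_matrix().round(3))
s=load('side0');t=load('top0')
# top disc in top view
def up(c,x0,x1,y0,y1,f,n): cv2.imwrite(n,cv2.resize(c['pixels'][y0:y1,x0:x1],None,fx=f,fy=f,interpolation=cv2.INTER_CUBIC))
up(t,185,245,155,240,7,'pics/nt.png'); up(s,300,380,125,180,10,'pics/ns.png')
g=cv2.cvtColor(t['pixels'],6); sub=g[230:262,300:336]; 
m=(sub>150).astype(np.uint8); M=cv2.moments(m,True); u,v=300+M['m10']/M['m00'],230+M['m01']/M['m00']; print('disc',u,v,M['m00'],onz(t,u,v,.111))
g=cv2.cvtColor(s['pixels'],6)[180:245,270:305]
for i in range(0,65,3): print(180+i,g[i].tolist())
E
```

```text
[[-0.     0.378 -0.926]
 [ 0.002 -0.926 -0.378]
 [-1.    -0.002 -0.   ]]
disc 318.32716049382714 245.6358024691358 162.0 [ 0.48550621 -0.09139113  0.111     ]
180 [81, 67, 62, 62, 61, 62, 61, 61, 62, 62, 61, 62, 61, 61, 61, 61, 62, 63, 62, 62, 62, 62, 62, 62, 62, 62, 61, 62, 63, 62, 62, 62, 62, 62, 63]
183 [76, 63, 62, 61, 62, 61, 60, 62, 62, 61, 61, 62, 63, 61, 62, 61, 62, 61, 61, 62, 62, 62, 61, 62, 61, 62, 62, 62, 63, 62, 61, 63, 62, 61, 62]
186 [66, 63, 61, 62, 61, 61, 62, 61, 62, 61, 62, 63, 64, 65, 67, 69, 68, 67, 67, 64, 63, 63, 62, 62, 61, 62, 61, 62, 62, 62, 62, 62, 62, 62, 63]
189 [70, 64, 63, 62, 61, 61, 61, 63, 64, 83, 117, 154, 180, 197, 210, 216, 218, 218, 214, 200, 175, 141, 101, 72, 63, 62, 62, 62, 62, 62, 62, 62, 62, 62, 62]
192 [75, 65, 61, 62, 62, 61, 63, 76, 124, 185, 222, 231, 232, 233, 233, 233, 233, 233, 233, 233, 232, 223, 185, 127, 82, 65, 62, 62, 62, 62, 62, 62, 62, 62, 62]
195 [78, 70, 65, 61, 62, 61, 64, 88, 138, 188, 218, 230, 233, 233, 233, 233, 234, 233, 233, 230, 222, 201, 163, 119, 84, 67, 62, 62, 62, 62, 62, 62, 62, 61, 61]
198 [89, 85, 79, 71, 65, 6
[... 1730 characters left out ...]
, 71, 92, 115, 127, 128, 126, 125, 122, 122, 121, 120, 118, 115, 112, 106, 96, 82, 69, 62, 60, 60, 61, 61, 59, 60]
234 [61, 60, 60, 60, 61, 60, 62, 61, 60, 60, 61, 62, 67, 77, 88, 95, 102, 108, 109, 109, 105, 100, 91, 80, 72, 64, 62, 61, 61, 61, 60, 61, 61, 60, 61]
237 [61, 60, 61, 59, 61, 61, 61, 60, 60, 59, 60, 60, 60, 59, 61, 61, 60, 62, 61, 61, 61, 60, 61, 60, 61, 60, 60, 60, 60, 60, 60, 59, 61, 60, 60]
240 [60, 61, 61, 59, 56, 51, 47, 45, 45, 46, 47, 47, 47, 48, 51, 54, 58, 60, 60, 61, 60, 60, 60, 61, 61, 61, 61, 60, 61, 61, 59, 60, 61, 60, 61]
243 [62, 59, 54, 49, 45, 43, 43, 44, 44, 45, 45, 43, 43, 44, 44, 44, 48, 55, 59, 61, 60, 60, 60, 60, 61, 60, 60, 60, 61, 59, 61, 59, 60, 60, 59]
```

View pics/nt.png

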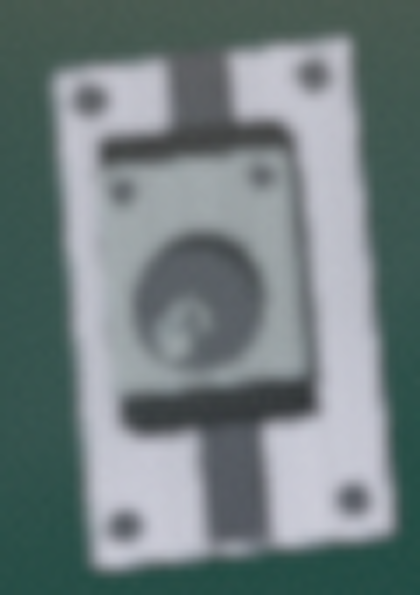

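View pics/ns.png

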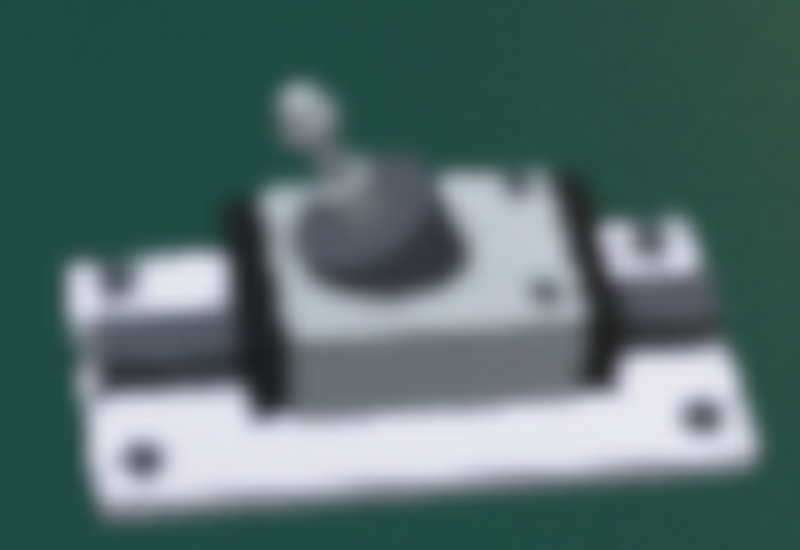

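```bash
python3 - <<'E'
from h import *
s=load('side0');t=load('top0')
pt=lambda x,y:(185+x/7-.43,155+y/7-.43); ps=lambda x,y:(300+x/10-.45,125+y/10-.45)
H=[pt(*p) for p in((90,99),(313,74),(124,525),(352,499))]
W=[onz(t,*p,0.012)[:2] for p in H]; print(np.round(W,4))
for a,b in((2,0),(3,1)): d=W[b]-W[a]; print('yaw',np.degrees(np.arctan2(d[1],d[0])))
for a,b in((1,0),(3,2)): d=W[b]-W[a]; print('yaw',np.degrees(np.arctan2(-d[0],d[1])))
Hs=[ps(*p) for p in((118,280),(648,238),(142,459),(700,416))]; # order: near-left.. (back-left, back-right, front-left, front-right)
for i,j in ((2,0),(0,1),(3,2),(1,3)):
    print(tri(t,H[i],s,Hs[j]))
yaw=np.radians(7.0)
hd,e=tri(t,pt(180,331),s,ps(306,111)); print('head',hd,e)
for g in (yaw,):
    ax=np.array([-np.sin(np.radians(25))*np.cos(g),-np.sin(np.radians(25))*np.sin(g),np.cos(np.radians(25))])
    base=hd-ax*.034; tip=base+.04*ax; print('base',base,'tip',tip)
    for c,n,f in((t,'nt',lambda q:((q[0]-185+.43)*7,(q[1]-155+.43)*7)),(s,'ns',lambda q:((q[0]-300+.45)*10,(q[1]-125+.45)*10))):
        im=cv2.imread(f'pics/{n}.png'); xx=np.cross(ax,[0,1,0]);xx/=np.linalg.norm(xx);yy=np.cross(ax,xx)
        P=np.array([f(proj(c,base+.021*(np.cos(k)*xx+np.sin(k)*yy))) for k in np.linspace(0,6.28,60)]).astype(int)
        cv2.polylines(im,[P],True,(0,0,255),1)
        P=np.array([f(proj(c,base+.032*ax+.008*(np.cos(k)*xx+np.sin(k)*yy))) for k in np.linspace(0,6.28,60)]).astype(int)
        cv2.polylines(im,[P],True,(0,255,255),1)
        cv2.line(im,*[tuple(int(v) for v in f(proj(c,q))) for q in(base,tip)],(255,0,0),1)
        cv2.imwrite(f'pics/{n}_o.png',im)
a=cv2.imread('pics/nt_o.png');b=cv2.imread('pics/ns_o.png');b=cv2.resize(b[:350,100:600],None,fx=.8,fy=.8)
m=np.zeros((595,830,3),np.uint8);m[:595,:420]=a[:595];m[:b.shape[0],425:425+b.shape[1]]=b;cv2.imwrite('pics/chk0.png',m[:, :800] if 0 else cv2.resize(m,(800,573)))
E
```

```text
[[0.6789 0.1905]
 [0.6863 0.1151]
 [0.5338 0.1765]
 [0.5412 0.1009]]
yaw 5.522502425287737
yaw 5.61676594236665
yaw 5.640376028080002
yaw 5.577296163761957
(array([0.5354085 , 0.17712831, 0.01018126]), np.float64(0.0028999849402253624))
(array([0.67998597, 0.19071549, 0.01163821]), np.float64(0.0020293306300939507))
(array([0.54260363, 0.10133993, 0.01016725]), np.float64(0.0024901220268400202))
(array([0.68763691, 0.11550878, 0.01036793]), np.float64(0.0018290158443962368))
head [0.58653682 0.14225006 0.08941694] 0.0004230968795663415
base [0.60079873 0.1440012  0.05860247] tip [0.58402001 0.14194104 0.09485479]
```

View pics/chk0.png

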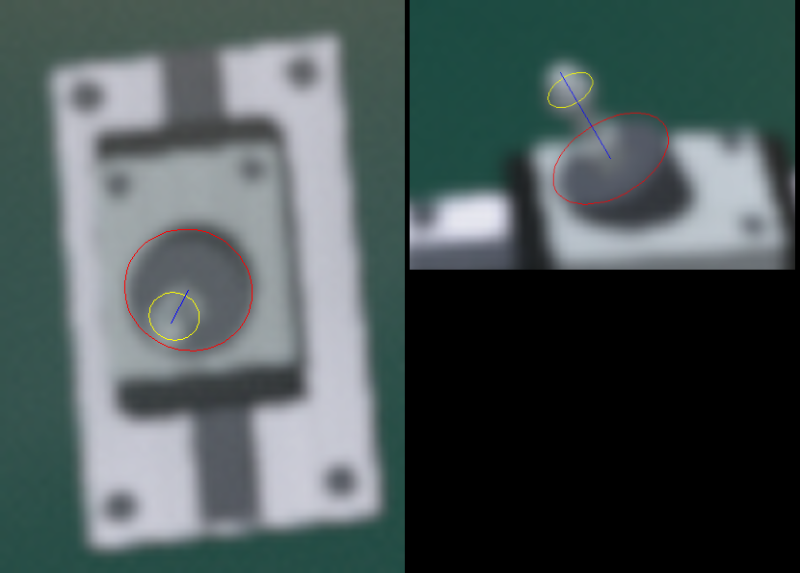

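```bash
python3 - <<'E'
from h import *
for n,(u0,u1,v0,v1) in {'top':(195,232,180,215),'side':(322,352,130,160)}.items():
    c=load(n+'0'); U,V=np.meshgrid(np.arange(u0,u1),np.arange(v0,v1)); z=c['z_map'][V,U]
    d=np.stack([U,V,np.ones_like(U)],-1)@np.linalg.inv(c['mtx']).T*z[...,None]; P=d@c['cam_to_world'][:3,:3].T+c['cam_to_world'][:3,3]
    g=cv2.cvtColor(c['pixels'],6)[V,U]
    print(n); 
    b=np.array([.6008,.1430,.058]);
    ax0=np.array([-.4226*np.cos(.05),-.4226*np.sin(.05),.906])
    Q=P[(g<115)&(np.linalg.norm(P-b,axis=-1)<.024)&(abs((P-b)@ax0)<.006)]
    for _ in range(3):
        ctr=Q.mean(0); w=np.linalg.svd(Q-ctr)[2][2]; w*=np.sign(w[2]); res=(Q-ctr)@w; Q=Q[abs(res)<2*res.std()]
    print(len(Q),ctr,w,np.degrees(np.arccos(w[2])),'az',np.degrees(np.arctan2(-w[1],-w[0])),res.std())
    # head points
    Hh=P[((P-b)@ax0>.026)&(np.linalg.norm(P-b-.034*ax0,axis=-1)<.014)]; print('head',len(Hh),Hh.mean(0),Hh[:,2].max())
E
```

```text
top
160 [0.60235136 0.14150934 0.05724352] [-0.37443982 -0.03824726  0.92646207] 22.110134456177917 az 5.832266091616017 0.0017406404373633258
head 42 [0.58371887 0.14196557 0.08990676] 0.09586118196231497
side
94 [0.60391884 0.13902993 0.05617564] [-0.42766679 -0.05612096  0.90219264] 25.552206715988724 az 7.475972699930836 0.00160856781757784
head 26 [0.58602107 0.13957055 0.08818729] 0.09301412877639614
```

```bash
python3 - <<'E'
from h import *
s=load('side0');t=load('top0')
print(tri(t,(318.3,245.6),s,(285.8,193.6)))
for z in(0,.05,.085,.111): print(z,proj(s,[.4862,-.0914,z]),proj(t,[.4862,-.0914,z]))
E
```

```text
(array([ 0.48734344, -0.0911112 ,  0.10783868]), np.float64(0.0031613075537302963))
0 [287.82897149 228.80968208] [317.72107603 248.35277645]
0.05 [286.35013083 213.2682287 ] [317.9776935  247.05872083]
0.085 [285.24982649 201.70489476] [318.17206973 246.07853165]
0.111 [284.39483624 192.71961905] [318.32518787 245.30639642]
```

Request:
drive_tool(commands=[[[0, -2, -2.5, 0, 0, 0, 1], [0, -3.5, -4.8, 0, 0, 0, 1], [0, -3.5, -4.8, 0, 0, 0, 1], [0, -3.5, -4.8, 0, 0, 0, 1], [0, -3.5, -4.8, 0, 0, 0, 1], [0, -3.5, -4.8, 0, 0, 0, 1], [0, -3.5, -4.8, 0, 0, 0, 1], [0, -3.5, -4.8, 0, 0, 0, 1], [0, -3.1, -4.0, 0, 0, 0, 1], [0, -1, -1.5, 0, 0, 0, 1]]], newtons=80)

```text
time_s: 1.35
eef_pos: [0.4874, -0.0894, 0.2389]
ee_rot: [-0.693, -0.138, 0.694, -0.137]
contact_force: [-1.3, -0.7, 0.3]
grip_width: 0.0858
```

Request:
drive_tool(commands=[[[0, 0, 0, -10.5, 0, 0, 1], [0, 0, 0, -10.5, 0, 0, 1], [0, 0, 0, -10.5, 0, 0, 1], [0, 0, 0, -10.5, 0, 0, 1], [0, 0, 0, -10.5, 0, 0, 1], [0, 0, 0, -10.5, 0, 0, 1], [0, 0, 0, -10.5, 0, 0, 1], [0, 0, 0, 0, 0, 0, 1]]])

```text
time_s: 2.35
eef_pos: [0.4864, -0.0924, 0.239]
ee_rot: [0.475, 0.524, -0.476, 0.523]
contact_force: [-0.9, -0.0, 0.2]
grip_width: 0.0857
```

Request:
drive_tool(commands=[[[3, 0.1, -0.1, 0, 0, 0, 1], [4, 0, 0, 0, 0, 0, 1], [4, 0, 0, 0, 0, 0, 1], [3, 0, 0, 0, 0, 0, 1], [1.5, 0, 0, 0, 0, 0, 1], [1, 0, 0, 0, 0, 0, 1], [0, 0, 0, 0, 0, 0, 1]]])

```text
time_s: 3.22
eef_pos: [0.4879, -0.0908, 0.0744]
ee_rot: [0.475, 0.524, -0.475, 0.524]
contact_force: [-0.5, 0.0, -0.5]
grip_width: 0.0851
```

```bash
python3 - <<'E'
from h import *
for n in('side','top'): c=shot(n,n+'1')
a=cv2.imread('pics/side1.png')[130:260,210:350];b=cv2.imread('pics/top1.png')[190:320,250:390]
cv2.imwrite('pics/c1.png',cv2.resize(np.hstack([a,b]),None,fx=2.8,fy=2.8,interpolation=2))
E
```

```text
(no output)
```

View pics/c1.png

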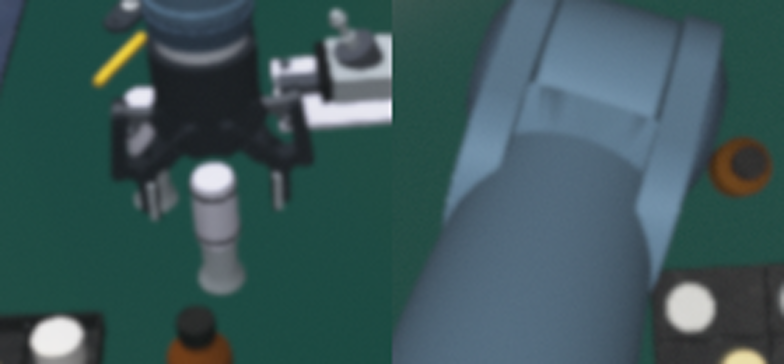

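The side view shows the greaser upright and centred between the open fingers at about (287,200). I'm closing now.

Request:
drive_tool(commands=[[[0, 0, 0, 0, 0, 0, 0.3], [0, 0, 0, 0, 0, 0, 0.2], [0, 0, 0, 0, 0, 0, 0.1], [0, 0, 0, 0, 0, 0, 0], [0, 0, 0, 0, 0, 0, 0], [0, 0, 0, 0, 0, 0, 0]]], newtons=80)

```text
time_s: 4.08
eef_pos: [0.488, -0.0908, 0.0748]
ee_rot: [0.475, 0.524, -0.474, 0.525]
contact_force: [-0.0, -0.5, 6.4]
grip_width: 0.0321
```

Request:
drive_tool(commands=[[[-0.5, 0, 0, 0, 0, 0, 0], [-2, 0, 0, 0, 0, 0, 0], [-3, 0, 0, 0, 0, 0, 0], [-4, 0, 0, 0, 0, 0, 0], [-3, 0, 0, 0, 0, 0, 0], [-1.5, 0, 0, 0, 0, 0, 0], [0, 0, 0, 0, 0, 0, 0], [0, 0, 0, 0, 0, 0, 0]]])

```text
time_s: 5.08
eef_pos: [0.4868, -0.0904, 0.2127]
ee_rot: [0.474, 0.525, -0.475, 0.523]
contact_force: [-0.4, -0.2, -3.0]
grip_width: 0.0322
```

```bash
python3 - <<'E'
from h import *
for n in('side','top'): c=shot(n,n+'2')
a=cv2.imread('pics/side2.png')[80:260,210:390]
cv2.imwrite('pics/c2.png',cv2.resize(a,None,fx=3.2,fy=3.2,interpolation=2))
E
```

```text
(no output)
```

View pics/c2.png

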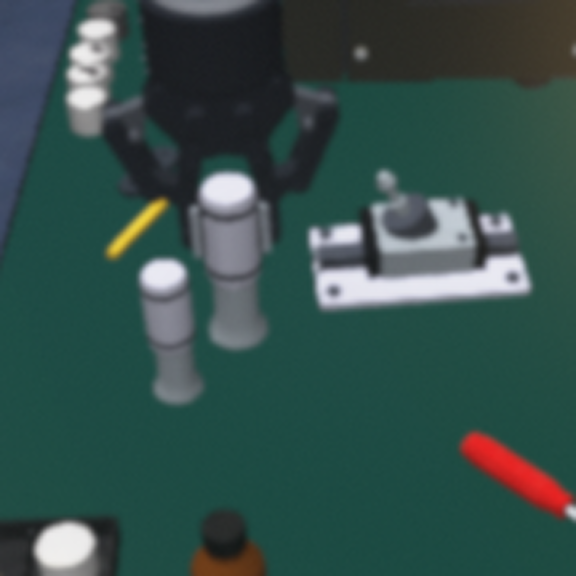

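Request:
drive_tool(commands=[[[0, 0, 0, 0, 0, 5, 0], [0, 0, 0, 0, 0, 8, 0], [0, 0, 0, 0, 0, 8, 0], [0, 0, 0, 0, 0, 4, 0], [0.2, 0.8, -2.5, 0, 0, 0, 0], [0.5, 1, -4, 0, 0, 0, 0], [0.5, 1, -4, 0, 0, 0, 0], [0.5, 1, -4, 0, 0, 0, 0], [0.5, 1, -4, 0, 0, 0, 0], [0.3, 1, -2.6, 0, 0, 0, 0], [0, 0, -1, 0, 0, 0, 0], [0, 0, 0, 0, 0, 0, 0]]])

```text
time_s: 6.68
eef_pos: [0.5273, 0.1355, 0.2148]
ee_rot: [0.576, 0.41, -0.35, 0.614]
contact_force: [-0.2, -0.9, -3.5]
grip_width: 0.0322
```

```bash
python3 - <<'E'
from h import *
from scipy.spatial.transform import Rotation as R
for n in('side','top'): c=shot(n,n+'3')
o=r.get_obs(); print(o['eef_pos'],R.from_quat(o['ee_rot']).as_matrix().round(4),o['contact_force'])
a=cv2.imread('pics/side3.png')[60:190,270:410];b=cv2.imread('pics/top3.png')[130:260,150:290]
cv2.imwrite('pics/c3.png',cv2.resize(np.hstack([a,b]),None,fx=2.8,fy=2.8,interpolation=2))
E
```

```text
[0.5277542  0.13461882 0.21531525] [[ 4.191e-01  9.026e-01  9.870e-02]
 [ 4.090e-02  8.980e-02 -9.951e-01]
 [-9.070e-01  4.211e-01  7.000e-04]] [ 0.49497017 -0.07627659 -3.96657689]
```

View pics/c3.png

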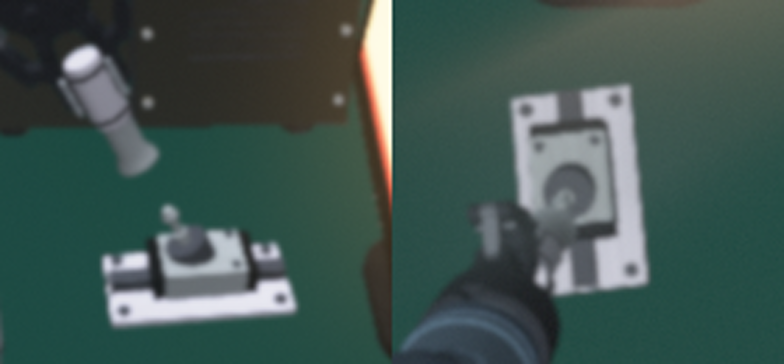

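```bash
cat >> h.py <<'E'
def overlay(tag,b,ax,out,L=.0748,off=(0,0),wins=((300,75,70,85),(185,160,60,70)),lines=True):
    from scipy.spatial.transform import Rotation as R
    o=r.get_obs(); M=R.from_quat(o['ee_rot']).as_matrix(); p=o['eef_pos']+M[:,1]*off[0]+M[:,2]*off[1]
    ims=[]
    for n,(u0,v0,w,h) in zip(('side','top'),wins):
        c=load(n+tag); k=560/max(h,w*1.4); f=lambda q:(int((q[0]-u0+.5)*k),int((q[1]-v0+.5)*k))
        im=cv2.resize(c['pixels'][v0:v0+h,u0:u0+w],None,fx=k,fy=k,interpolation=2)
        if lines:
            circ=lambda ctr,rad,e1,e2,col:cv2.polylines(im,[np.array([f(proj(c,ctr+rad*(np.cos(a)*e1+np.sin(a)*e2))) for a in np.linspace(0,6.283,60)])],True,col,1)
            m=p+M[:,0]*L
            circ(m,.019,M[:,1],M[:,2],(0,255,0)); circ(m-M[:,0]*.111,.017,M[:,1],M[:,2],(0,255,0))
            cv2.line(im,f(proj(c,m)),f(proj(c,m-M[:,0]*.111)),(0,255,0),1)
            e1=np.cross(ax,[0,1,0]);e1/=np.linalg.norm(e1);e2=np.cross(ax,e1)
            circ(b,.021,e1,e2,(0,0,255)); circ(b+.032*ax,.008,e1,e2,(0,255,255)); cv2.line(im,f(proj(c,b)),f(proj(c,b+.15*ax)),(0,0,255),1)
        ims.append(im)
    H=max(i.shape[0] for i in ims); ims=[cv2.copyMakeBorder(i,0,H-i.shape[0],0,0,0) for i in ims]
    x=np.hstack(ims); s=min(1,800/x.shape[1],600/x.shape[0]); cv2.imwrite(out,cv2.resize(x,None,fx=s,fy=s))
    m=p+M[:,0]*L-b
    print('mouth-base along',m@ax,'lat',(m-ax*(m@ax)).round(4),'tool y,z lat',round(m@M[:,1],4),round(m@M[:,2],4),'ang',np.degrees(np.arccos(-M[:,0]@ax)))
B=np.array([.601,.1432,.0583]); AX=np.array([-.4206,-.0412,.9063])
E
python3 -c "
from h import *
overlay('3',B,AX,'pics/o3.png')
overlay('3',B,AX,'pics/o3n.png',lines=False)"
```

```text
mouth-base along 0.09866444406623716 lat [-0.0004 -0.0015 -0.0002] tool y,z lat -0.0008 0.0014 ang 0.26490752755770347
mouth-base along 0.09866444406623716 lat [-0.0004 -0.0015 -0.0002] tool y,z lat -0.0008 0.0014 ang 0.26490752755770347
```

View pics/o3.png

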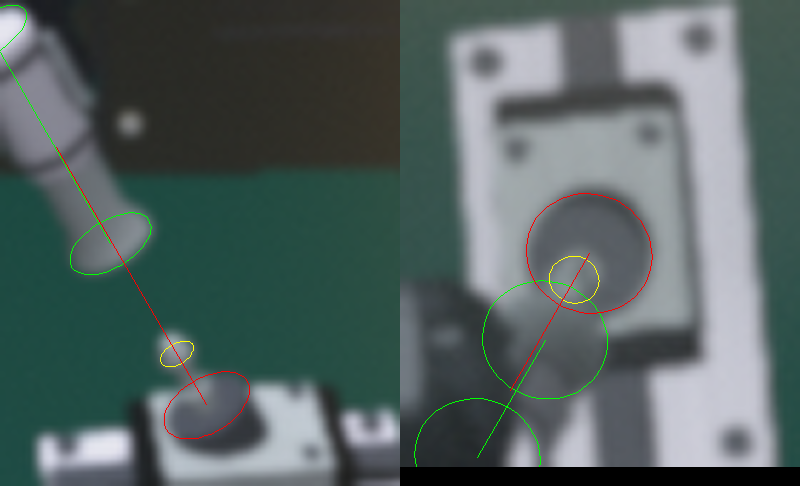

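View pics/o3n.png

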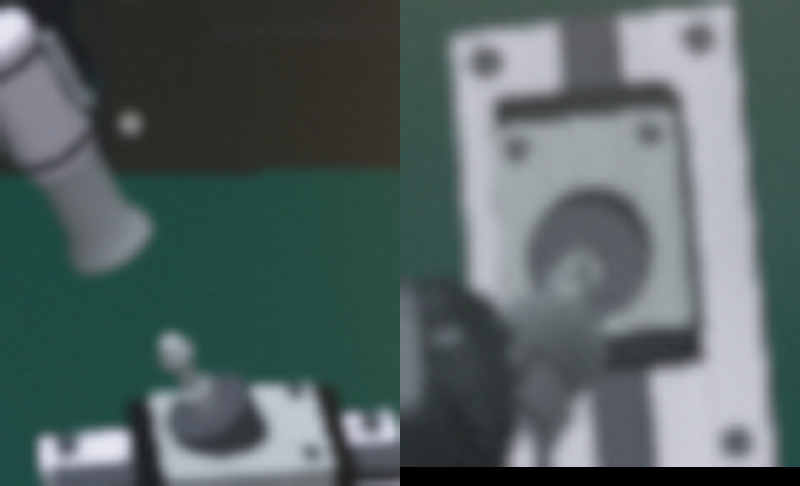

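Request:
drive_tool(commands=[[[1, 0.05, -0.15, 0, 0, 0, 0], [2, 0, 0, 0, 0, 0, 0], [1.5, 0, 0, 0, 0, 0, 0], [0.5, 0, 0, 0, 0, 0, 0], [0, 0, 0, 0, 0, 0, 0], [0, 0, 0, 0, 0, 0, 0]]], newtons=110)

```text
time_s: 7.52
eef_pos: [0.5502, 0.1392, 0.1717]
ee_rot: [0.577, 0.409, -0.349, 0.615]
contact_force: [0.5, -0.5, -1.8]
grip_width: 0.0315
```

```bash
python3 - <<'E'
from h import *
for n in('side','top'): c=shot(n,n+'4')
print(r.get_obs()['contact_force'])
overlay('4',B,AX,'pics/o4.png')
overlay('4',B,AX,'pics/o4n.png',lines=False)
E
```

```text
[-0.14083161 -0.37374324 -3.38693385]
mouth-base along 0.04959172273054352 lat [0.0016 0.0013 0.0008] tool y,z lat 0.002 -0.0011 ang 0.26246663191473335
mouth-base along 0.04959172273054352 lat [0.0016 0.0013 0.0008] tool y,z lat 0.002 -0.0011 ang 0.26246663191473335
```

View pics/o4.png

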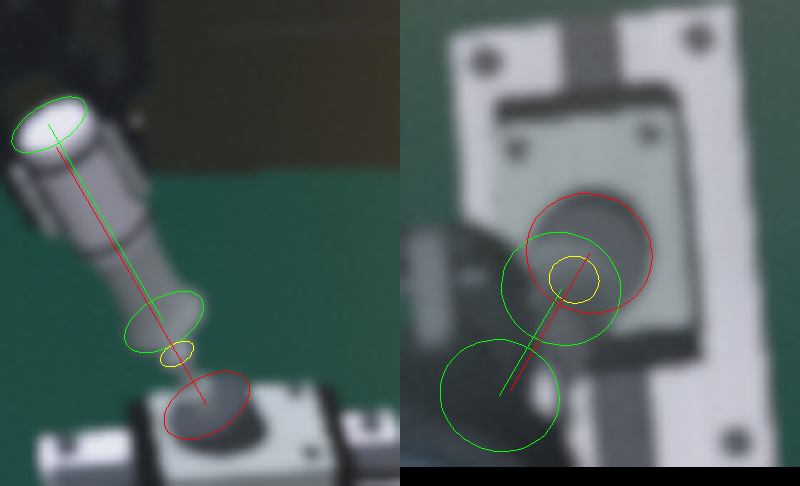

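View pics/o4n.png

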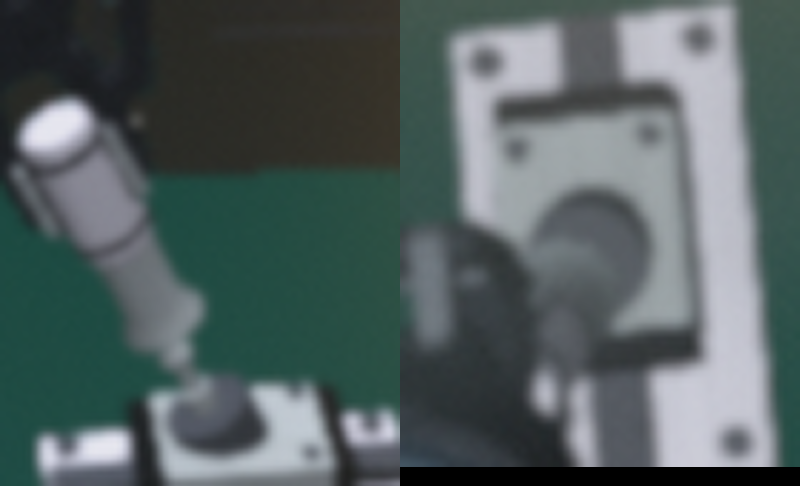

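Request:
drive_tool(commands=[[[0, -0.15, 0.12, 0, 0, 0, 0], [0.5, 0, 0, 0, 0, 0, 0], [0.7, 0, 0, 0, 0, 0, 0], [0.7, 0, 0, 0, 0, 0, 0], [0.3, 0, 0, 0, 0, 0, 0], [0, 0, 0, 0, 0, 0, 0], [0, 0, 0, 0, 0, 0, 0]]])

```text
time_s: 8.5
eef_pos: [0.558, 0.1388, 0.1506]
ee_rot: [0.577, 0.409, -0.35, 0.615]
contact_force: [-0.1, 0.2, -3.2]
grip_width: 0.0318
```

```bash
python3 - <<'E'
from h import *
for n in('side','top'): c=shot(n,n+'5')
o=r.get_obs();print(o['contact_force'],o['torque'])
overlay('5',B,AX,'pics/o5.png')
E
```

```text
[ 0.16609338  0.22652699 -2.43344944] [-0.01804402  0.57350046 -0.00162721]
mouth-base along 0.02723204572155956 lat [-0.     -0.0001 -0.    ] tool y,z lat -0.0 0.0001 ang 0.2529767832426967
```

View pics/o5.png

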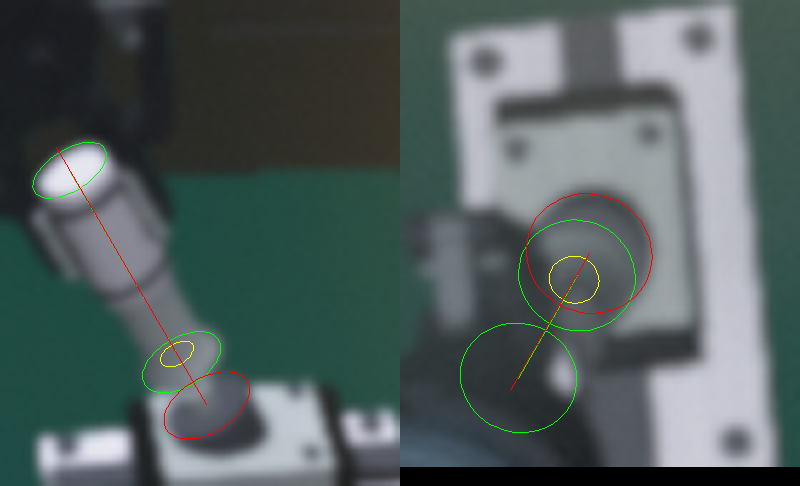

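Request:
drive_tool(commands=[[[0.2, 0, 0, 0, 0, 0, 0], [0.2, 0, 0, 0, 0, 0, 0], [0.2, 0, 0, 0, 0, 0, 0], [0, 0, 0, 0, 0, 0, 0], [0, 0, 0, 0, 0, 0, 0]]])

```text
time_s: 9.22
eef_pos: [0.5604, 0.139, 0.145]
ee_rot: [0.577, 0.409, -0.35, 0.615]
contact_force: [0.0, -0.6, -3.5]
grip_width: 0.0318
```

Request:
drive_tool(commands=[[[0.2, 0, 0, 0, 0, 0, 0], [0.2, 0, 0, 0, 0, 0, 0], [0.2, 0, 0, 0, 0, 0, 0], [0, 0, 0, 0, 0, 0, 0], [0, 0, 0, 0, 0, 0, 0]]])

```text
time_s: 9.85
eef_pos: [0.5622, 0.14, 0.1392]
ee_rot: [0.577, 0.41, -0.349, 0.614]
contact_force: [-3.4, 2.5, 0.2]
grip_width: 0.0319
```

Request:
drive_tool(commands=[[[0.1, -0.05, -0.1, 0, 0, 0, 0], [0.2, 0, 0, 0, 0, 0, 0], [0.2, 0, 0, 0, 0, 0, 0], [0, 0, 0, 0, 0, 0, 0], [0, 0, 0, 0, 0, 0, 0]]])

```text
time_s: 10.48
eef_pos: [0.5637, 0.1401, 0.1336]
ee_rot: [0.576, 0.41, -0.351, 0.614]
contact_force: [0.9, 1.5, -8.4]
grip_width: 0.0321
```

```bash
python3 - <<'E'
from h import *
from scipy.spatial.transform import Rotation as R
for n in('side','top'): c=shot(n,n+'6')
o=r.get_obs();F=o['contact_force']-[0,-.2,-3.2];M=R.from_quat(o['ee_rot']).as_matrix();print('F tool',M.T@F,o['torque'])
overlay('6',B,AX,'pics/o6.png')
E
```

```text
F tool [ 5.58323012 -1.8744953  -2.25803207] [0.31655228 1.05896409 0.17186975]
mouth-base along 0.009475795611637994 lat [-0.002   0.0005 -0.0009] tool y,z lat -0.0022 -0.0007 ang 0.27609517586082205
```

View pics/o6.png

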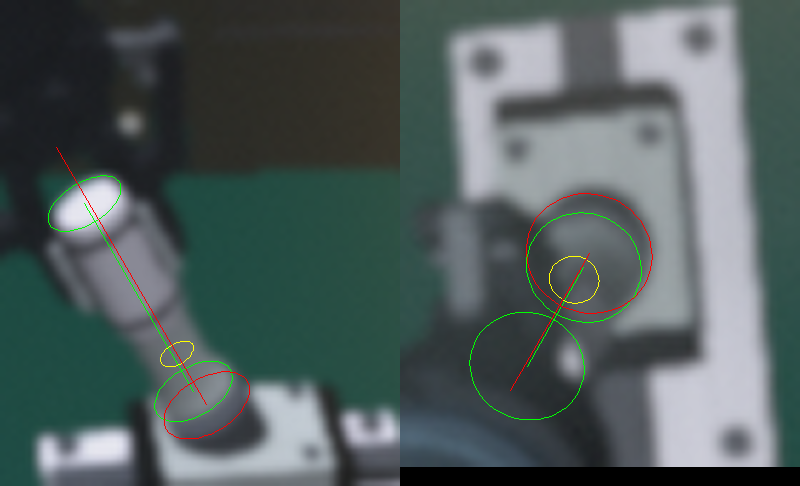

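Request:
drive_tool(commands=[[[0.2, 0, 0, 0, 0, 0, 0], [0.2, 0, 0, 0, 0, 0, 0], [0, 0, 0, 0, 0, 0, 0], [0, 0, 0, 0, 0, 0, 0]]])

```text
time_s: 11.08
eef_pos: [0.5663, 0.1408, 0.1313]
ee_rot: [0.577, 0.409, -0.349, 0.615]
contact_force: [-2.1, 2.3, -4.3]
grip_width: 0.032
```

Request:
drive_tool(commands=[[[0.2, 0, 0, 0, 0, 0, 0], [0.2, 0, 0, 0, 0, 0, 0], [0, 0, 0, 0, 0, 0, 0], [0, 0, 0, 0, 0, 0, 0]]])

```text
time_s: 11.58
eef_pos: [0.568, 0.1411, 0.1284]
ee_rot: [0.577, 0.409, -0.349, 0.615]
contact_force: [-5.8, 2.1, 2.4]
grip_width: 0.0317
```

```bash
python3 - <<'E'
from h import *
from scipy.spatial.transform import Rotation as R
for n in('side','top'): c=shot(n,n+'7')
o=r.get_obs();F=o['contact_force']-[0,-.2,-3.2];M=R.from_quat(o['ee_rot']).as_matrix();print('F tool',M.T@F,o['torque'])
overlay('7',B,AX,'pics/o7.png')
overlay('7',B,AX,'pics/o7n.png',lines=False)
E
```

```text
F tool [-7.14355901 -2.82808297 -2.62878936] [0.36481776 1.43941977 0.28969677]
mouth-base along 0.0026413296244370324 lat [-0.0003  0.0012 -0.0001] tool y,z lat -0.0002 -0.0013 ang 0.2675995058996005
mouth-base along 0.0026413296244370324 lat [-0.0003  0.0012 -0.0001] tool y,z lat -0.0002 -0.0013 ang 0.2675995058996005
```

View pics/o7.png

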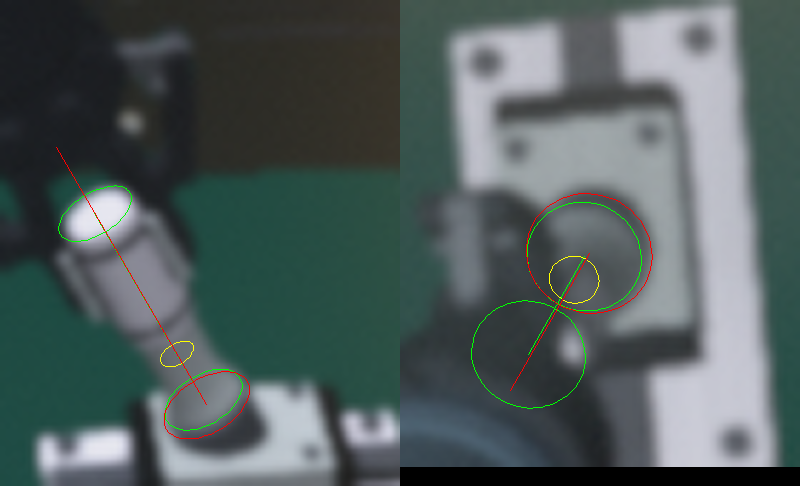

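View pics/o7n.png

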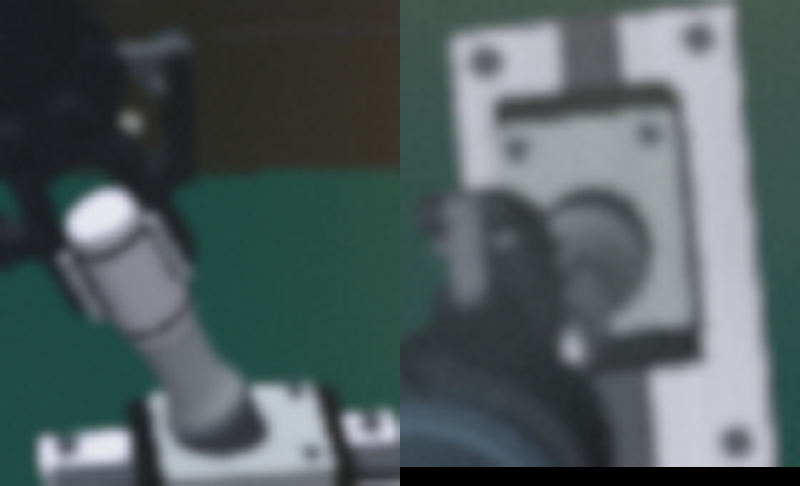

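Request:
drive_tool(commands=[[[0.2, 0, 0, 0, 0, 0, 0], [0.1, 0, 0, 0, 0, 0, 0], [0, 0, 0, 0, 0, 0, 0], [0, 0, 0, 0, 0, 0, 0]]])

```text
time_s: 12.18
eef_pos: [0.5693, 0.1412, 0.1259]
ee_rot: [0.577, 0.409, -0.349, 0.615]
contact_force: [-6.7, 0.9, 4.4]
grip_width: 0.0317
```

Request:
drive_tool(commands=[[[0.1, 0, 0, 0, 0, 0, 0], [0.1, 0, 0, 0, 0, 0, 0], [0, 0, 0, 0, 0, 0, 0], [0, 0, 0, 0, 0, 0, 0]]])

```text
time_s: 12.68
eef_pos: [0.5698, 0.1414, 0.1248]
ee_rot: [0.577, 0.409, -0.349, 0.615]
contact_force: [-14.7, 0.9, 13.9]
grip_width: 0.0319
```

```bash
cat > f.py <<'E'
from h import *
from scipy.spatial.transform import Rotation as R
import sys
k=sys.argv[1]
for n in('side','top'): c=shot(n,n+k)
o=r.get_obs();F=o['contact_force']-[0,-.2,-3.2];M=R.from_quat(o['ee_rot']).as_matrix();print('F tool',M.T@F,o['torque'])
overlay(k,B,AX,f'pics/o{k}.png')
E
python3 f.py 8
```

```text
F tool [-21.77091892  -5.81446711  -2.14601731] [0.22756582 2.14285822 0.27237672]
mouth-base along -0.0013245919312590841 lat [-0.0002  0.0013 -0.0001] tool y,z lat -0.0001 -0.0013 ang 0.2712690264458087
```

View pics/o8.png

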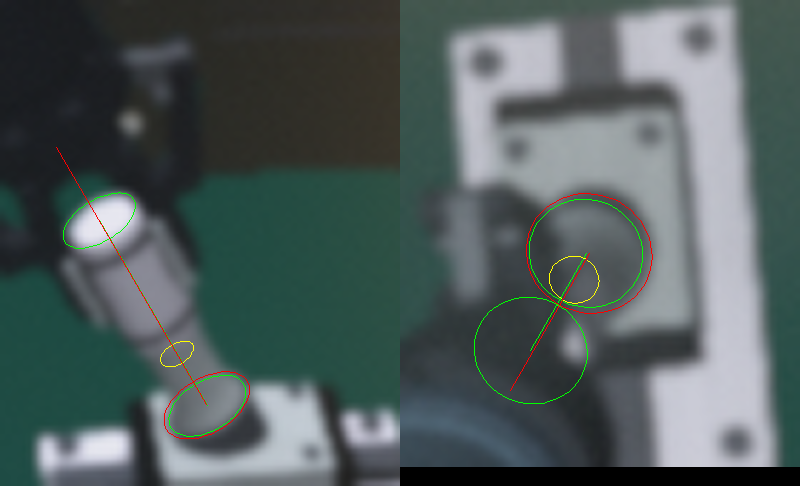

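```bash
python3 - <<'E'
from h import *
a=cv2.imread('pics/side8.png')[100:160,295:365];cv2.imwrite('pics/c8.png',cv2.resize(a,None,fx=9,fy=9,interpolation=2))
E
```

```text
(no output)
```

View pics/c8.png

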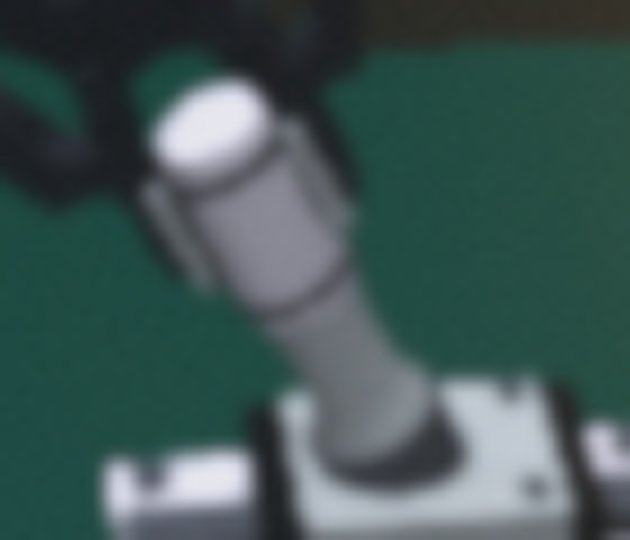

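Request:
drive_tool(commands=[[[0.03, -0.05, -0.03, 0, 0, 0, 0], [0, 0, 0, 0, 0, 0, 0], [0, 0, 0, 0, 0, 0, 0], [0, 0, 0, 0, 0, 0, 0], [0, 0, 0, 0, 0, 0, 0], [0, 0, 0, 0, 0, 0, 0]]])

```text
time_s: 13.52
eef_pos: [0.5698, 0.1414, 0.1248]
ee_rot: [0.577, 0.409, -0.349, 0.615]
contact_force: [-15.4, -0.8, 15.6]
grip_width: 0.0315
```

```bash
python3 f.py 9; python3 -c "
from h import *
for z in range(4):
    r.read_camera('side'); o=r.get_obs(); print(o['time_s'],o['eef_pos'],o['contact_force'],o['grip_width'])"
```

```text
F tool [-23.11073004  -5.42753813  -1.3390639 ] [0.12220326 2.14837729 0.17633681]
mouth-base along -0.0013277343824964934 lat [-0.0002  0.0013 -0.    ] tool y,z lat -0.0001 -0.0014 ang 0.2842298802923709
13.675 [0.56974939 0.14141256 0.12478415] [-16.10398439  -0.85352349  15.96678828] 0.031841074396925434
13.725 [0.56972054 0.14141904 0.12473865] [-15.68622536   0.39487802  16.38629725] 0.032114936814602535
13.775 [0.56970941 0.14141518 0.12475126] [-14.33774213  -0.10913592  15.38630824] 0.03197411716872985
13.825 [0.56974311 0.14140096 0.12476388] [-15.67150057  -0.15133498  15.91656222] 0.03179754574559748
```

View pics/o9.png

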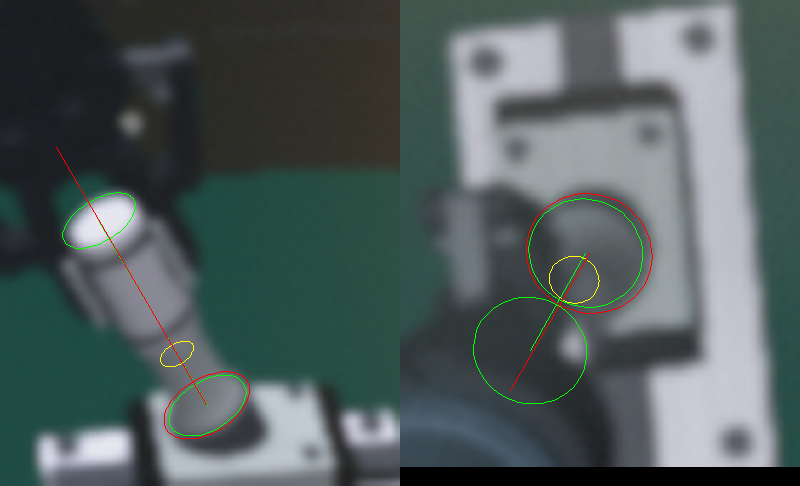

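```bash
python3 -c "
from h import *
r.job_done(); o=r.get_obs(); print(o['time_s'],o['eef_pos'],o['contact_force'],o['grip_width'])"
```

```text
the job is handed in; nothing more can be done
the job is handed in; nothing more can be done
```

I gripped the right-hand greaser on its barrel and lifted it clear of the bench. I tilted it 25° in line with the nipple, pressed it over the head and down onto the collar, and handed the job in still gripping and pushing at about 14 s.

**Seating:** The push along the axis climbed to about 7 N on the spring. It then jumped to about 23 N, steady, while the arm stopped advancing, so the mouth is against the collar. My position estimate puts the mouth about 1.3 mm past the collar face and 1.4 mm off centre, inside the roughly 2 mm calibration error. The tool is 0.3° from the estimated nipple axis.

**Grip:** I set it to 110 N. The last readings before hand-in showed the arm and fingers at rest.

**Uncertain points:**
- I could not read the seal or the snap directly. I infer both from the forces and the final position.
- A sideways force of about 5 N remained on the tool.
- In the side view the top of the greaser sits about 1 pixel off the model, roughly 1° of tilt. That is well inside the 7° limit.
- The overhead view of the grip was partly hidden by the arm.
- I did not measure the jar, bottle and screwdriver again at the end. The arm passed well above the jar and bottle and never came near the screwdriver.

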